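Pin the cupboard door shut

ROBOT

A 6-joint arm with a two-finger parallel gripper is mounted at the origin on the work surface. World frame = base frame: x ahead of the robot, y to its left, z up, the work surface at z = 0. Lengths are in m, angles in degrees, forces in N, time in s.
With the tool pointing down it reaches from about 0.4 to 0.825 m from the base axis. Payload 7 kg.
Tool frame: the origin (TCP) lies on the centre line of the jaws, within the pads' length; the fingertips stand 19 mm ahead of it and the grasp point (between the pads) is the TCP (r.tips_ahead is the distance from the TCP to the fingertips, in m); z points along the fingers, y is the line along which they close (so a half turn about z gives the same grasp; the last joint's range is limited). The gripper opens to 88 mm and grips with 3 to 60 N. Pads are 19 mm wide; open, the fingers measure 130 mm over their backs; the gripper's body (78 mm by 193 mm) begins 47 mm behind the grasp point.
Start: joints at [91.392, 20.546, 0.682, 0, -70.136, -16.507], TCP at [0.176, 0.652, 0.218] pointing down, gripper open.
Joint ranges: [-176.03, 176.03], [-82.01, 121.73], [-58.28, 71.71], [-173.87, 95.51], [-174.79, -0.11], [-173.66, 173.66]. Speed limits (degrees/s): [136.94, 136.94, 172.46, 180, 180, 180].

INTERFACE

Orientations are given as [roll, pitch, yaw] about the fixed x, y, z axes, in that order (R = Rz(yaw) Ry(pitch) Rx(roll)).
In Python, from plant import r, viewer, close_job gives the robot as it stands. The module is installed in compiled form; this text tells all that it offers.
- The arm moves only by the tool arm_command, never from a script. Its arguments are lists of equal length, an entry for each row: "travel": the shift along the world's x, y, z scaled (see below), a list of three; "delta_rot": the turn, a rotation vector about the world's x, y, z scaled (see below), a list of three. In form: {"travel": [[dx, dy, dz], ...], "delta_rot": [[rx, ry, rz], ...]}. A call has 1 to 20 rows; each row is the pose to reach, as a shift and turn from the pose commanded when the call began; what a row does not reach only later rows make up. The controller multiplies each number of a shift by 0.5 m and each number of a turn by 90 degrees. A row lasts 1/8 s, in which the tool goes at most 62.5 mm and 10.7 degrees, less where a joint would pass 70% of its speed; a pose out of reach is approached as far as the arm can. A call with a number of a shift or a turn outside -1 to 1 is refused whole. A call with a gripper value outside its range is refused whole. "grip" is the opening, from 0 (shut) to 1 (fully open), set as the call begins (left out, the last holds). The fingers move at their own pace and stop on an object; "newtons" is the grip in N (left out, the last holds). Time passes only in rows, so rows that repeat a pose let the fingers close. It gives the time, the measured TCP pose, the force, the opening and the grip force at its end, in the units of the state.
- r.get_state(): the state, without advancing time (a new reading comes with each control period).
- viewer.capture(name): name is "side" or "top" or "wrist"; returns a dict with "img" (480x640x3 uint8, red, green, blue), "camera_matrix" (3x3 intrinsics, pixels), "distortion" ([k1, k2, p1, p2, k3] as OpenCV has them; the pictures are not rectified), "R" (3x3) and "t" (3): a world point X has camera coordinates R X + t; the wrist camera has in their place "mount" (4x4, takes a point from camera to tool coordinates, whose origin is the TCP and whose axes are the flange's). Camera axes: x right, y down, z forward; pixel columns grow to the right and rows downward; lengths in m; the calibration is good to about 2 mm. A picture is of the moment at which its call begins: read the wrist's pose just before it. There is no depth.
- close_job(): hands the job in; it is judged then, once.
The state is a dict: "time_s": time; "joints": joint angles; "qd": joint speeds; "joint_torque": joint torques, N m; "tcp_pos": TCP position; "eef_rot": TCP orientation; "contact_force": force on the tool from outside, world axes, zero at the start; "moment": the same for the moment, N m; "gripper_width": finger opening in m; "gripper_force": force on a finger pad.
Only numpy, scipy, OpenCV 4.12 (cv2) and the standard library are available. Lean on these libraries where they do the work, as an engineer would, in place of code of your own. Each camera call takes 0.05 s, during which the arm holds its last target. There are 200 camera calls.

TASK

The magnet catch of the small cupboard door no longer holds, so the door has come ajar. Push the door fully shut, then take the locking pin (the one with the plain cylindrical head) from the wooden rest and put it down through the eye of the door's steel tongue and on into the hole in the shelf top beneath, all the way until its head sits on the tongue, and let go. Leave the bottle stopper and all the other things where they are.

Things in the scene. Friction and masses are not known exactly. Their poses are not given: they have to be found in the camera images.
- shelf: Fixed low shelf, green painted front, wooden top at z = 160; 800 long (its y), 216 deep. Origin: on the worktop under the front edge of the wooden top, at the middle of the door; x points into the shelf, away from the robot, y left, z up. The painted front and the shut door's face lie at x = -16 of this frame; the door spans y = -75 to 75. Turned a little from the world axes.
- door (a joint): Opening angle of the door about its upright hinge at the left (+y) end, rad; 0 = fully shut, grows as it swings out toward the robot. Door 150 wide, 148 high, light friction: it stays where it is left.
- door_hinge (a point): Point on the door's hinge line (upright), at the height of the shelf top. Lies at x = -16, y = +75 of the shelf's frame.
- door_handle (a point): Middle of the door's horizontal bar handle (steel bar about 10 thick, 60 long, along the door's width), 35 out from the door's face, 32 below the shelf top. Shut, it lies at x = -51, y = -5 of the shelf's frame. Its axes are the door's: x into the door, y along the door toward the hinge, z up.
- door_eye (a point): Centre, on the upper face, of the round eye (14 across) in the door's steel tongue: 4 thick, 36 wide, fixed to the door's top edge near its free end and bent back over the shelf top, its upper face 10 above the shelf top. Moves with the door; when the door is shut the eye is exactly over the bolt hole.
- bolt_hole (a point): Centre of the mouth of the upright round hole (14 across, 30 deep, right through) in the steel plate let into the shelf top, 25 behind the wooden top's front edge; z = 160.
- rest: Fixed dark wooden block 60 x 130 x 44 high on the worktop in front of the shelf, right of the door; two upright through holes 13 across, 32 either side of its middle along its y. One holds the locking pin, the other the bottle stopper, either way round. Origin: centre of the underside.
- pin: Steel locking pin, 78 long, 80 g: a round shaft 10 across and 38 long with a rounded (half-ball) end, then a plain cylindrical head 18 across and 40 high to grip. Origin: tip of the shaft; z runs up the axis to the head. It stands upright in the rest, its head's underside on the block's top.
- pin_tip (a point): Lower end of the pin's shaft (the pin's origin).
- pin_shoulder (a point): Centre of the underside of the pin's head, 38 above the tip.
- stopper: Steel bottle stopper standing in the rest's other hole: same shaft as the pin, but a broad mushroom head 34 across, 28 high above the block. Not to be used. Origin: tip of the shaft.
- bowl_a: Upturned white porcelain tea bowl, 94 across, 56 high, on the shelf top; origin: centre of its underside (rim plane).
- bowl_b: Second upturned tea bowl, the same, in a row with the first along the shelf.
- jar: Squat blue glass jar with aluminium cap, 86 across, 75 high, on the shelf top; origin: centre of the underside.
- tray: Yellow plastic tray 140 x 200 x 22 high, on the left of the shelf top; origin: centre of the underside.
- ladle: Aluminium milk ladle standing on the right of the shelf top: cup 68 across, 50 high, with an upright wire handle to 168 high; origin: centre of the cup's underside.
- mug: White porcelain mug 80 across, 85 high, handle to its +y, on the worktop in front of the shelf, left of the door; origin: centre of the underside.
Not all that is in view belongs to the job. Leave any green or turquoise look-alike of the pin alone.

How it is judged (in metres and radians):
On the way, in this order (a step that is already met when the one before it is completed fails the run):
1. the door is fully shut (value of joint door below 0.03 rad), for 0.2 s.
2. the pin is through the eye and in the hole, its head on the tongue (value of joint door below 0.035 rad and horizontal distance between pin_tip and bolt_hole below 0.006 m and z of pin_tip in the frame of bolt_hole below -0.022 m and horizontal distance between pin_shoulder and door_eye below 0.006 m and z of pin_shoulder in the frame of door_eye below 0.004 m and angle between pin's own z axis and vertical below 0.15 rad), for 0.2 s.
At the end, for the whole second after the job is handed in: The door is shut (within 0.035 rad); the pin stands upright (within 0.15 rad) through the eye and into the hole (within 6 mm of both centres, tip at least 22 mm below the shelf top), its head's underside within 4 mm of the tongue's upper face, at rest (all of step 2 and linear speed of pin below 0.02 m/s); the robot touches nothing.
It fails at once if the bottle stopper is moved by more than 30 mm (distance of stopper from where it was at the start of the episode above 0.03 m).
It fails at once if a tea bowl is moved by more than 30 mm (distance of any of bowl_a, bowl_b from where it was at the start of the episode above 0.03 m).
It fails at once if the jar, the tray, the ladle or the mug is moved by more than 30 mm (distance of any of jar, tray, ladle, mug from where it was at the start of the episode above 0.03 m).
It also fails if it takes over 58 s, if anything falls off the work surface, if the arm or the gripper's body presses on something with over 40 N, if the wrist force passes 120 N, or if a joint passes its speed limit or range.

## Working session

There is one attempt and no reset: what is moved stays moved. The work goes in short steps, Python scripts to look and compute and a tool call to move; the robot and the scene stay as the last step left them, time stands still between calls to the robot, and variables do not carry over. Pictures are saved under pics/ and viewed, at most 10 in all, crops included, and the job is handed in when it is done.

Besides the shell and the picture viewer there is one more tool, called after "Request:" as a command line: name --argument value ..., lists and objects as JSON in quotes. arm_command: Moves the arm, as the interface text tells. Shifts and turns lie within -1 to 1; 1 stands for 0.5 m of shift or 90 degrees of turn. Its arguments: {"type":"object","properties":{"travel":{"type":"array"},"delta_rot":{"type":"array"},"grip":{"type":"number"},"newtons":{"type":"number"}},"required":["travel","delta_rot"]}

```bash
mkdir -p pics
cat > h.py <<'E'
import numpy as np, cv2
from plant import r, viewer, close_job
from scipy.spatial.transform import Rotation as Ro
def cap(n,save=None):
    s=r.get_state(); c=viewer.capture(n)
    if n=="wrist":
        T=np.eye(4);T[:3,:3]=Ro.from_euler('xyz',s['eef_rot'],degrees=True).as_matrix();T[:3,3]=s['tcp_pos']
        M=np.linalg.inv(T@np.array(c['mount']));c['R']=M[:3,:3];c['t']=M[:3,3]
    if save: cv2.imwrite('pics/'+save,c['img'][:,:,::-1])
    c={k:np.array(v) for k,v in c.items()}
    np.savez(n+'.npz',**{k:c[k] for k in('img','camera_matrix','distortion','R','t')})
    return c
def ray(c,uv):
    p=cv2.undistortPoints(np.array([[uv]],float),c['camera_matrix'],c['distortion'])[0,0]
    return -c['R'].T@c['t'], c['R'].T@np.array([p[0],p[1],1])
def onz(c,uv,z):
    o,d=ray(c,uv); return o+d*(z-o[2])/d[2]
def proj(c,X):
    return cv2.projectPoints(np.array(X,float).reshape(-1,1,3),cv2.Rodrigues(c['R'])[0],c['t'],c['camera_matrix'],c['distortion'])[0][:,0]
E
python3 - <<'E'
from h import *
print(r.get_state())
for n in("top","side","wrist"):
    c=cap(n,n+'0.png'); print(n,-c['R'].T@c['t'],c['R'][2],c['camera_matrix'][0,0])
E
```

```text
{'time_s': 0.0, 'joints': array([ 9.13940624e+01,  2.05925639e+01,  6.35405784e-01, -1.87423411e-02,
       -7.01349554e+01, -1.65058629e+01]), 'qd': array([-0.03726809,  0.02929775, -0.07919603, -0.02805094, -0.01001511,
       -0.00572907]), 'joint_torque': array([ 3.65491906e-04, -5.82710230e+01,  2.93077809e+01,  6.99805051e+00,
        7.07758343e-03, -1.36320973e-04]), 'tcp_pos': array([0.17589067, 0.65118337, 0.21682668]), 'eef_rot': array([ 1.79906676e+02, -9.28010627e-03, -1.51181759e+01]), 'contact_force': array([-0.18790586,  0.3177505 , -0.88395498]), 'moment': array([ 0.02823208, -0.03818806,  0.02220071]), 'gripper_force': 0.0, 'gripper_width': 0.08725412379338889}
top [0.35905066 0.0190691  1.13139228] [ 0.20413561  0.00883524 -0.97890275] 503.8091682070036
side [ 0.07563506 -0.84214151  0.76497468] [ 0.42379571  0.71881539 -0.55109132] 557.0181744740104
wrist [0.25608623 0.62973939 0.38403248] [-0.29467249  0.07882357 -0.95234183] 349.45482197588296
```

View pics/top0.png

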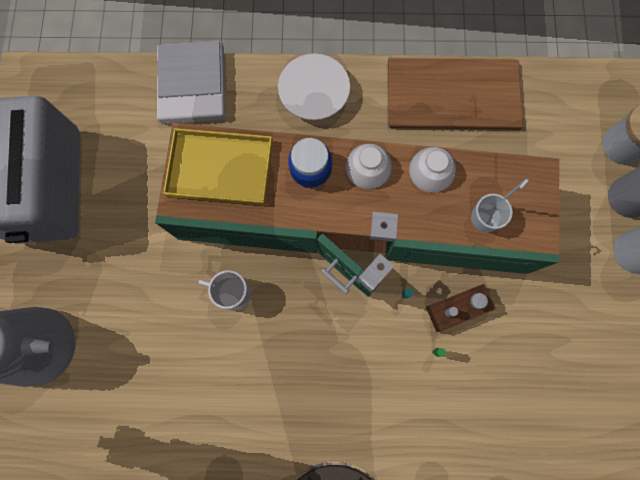

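View pics/side0.png

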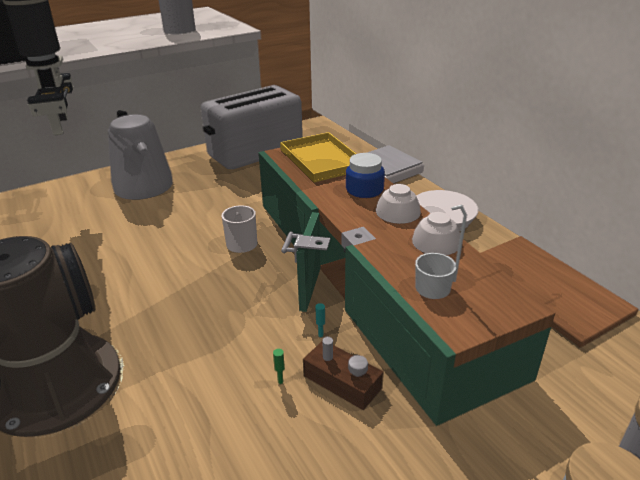

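The top view shows the door ajar with its eye near (380,267), the plate hole near (384,225), the pin near (452,311) and the stopper near (480,300). The turquoise look-alike is at (407,293) and the green one at (440,352). In the side view the pin is at (328,348). Next I'll enlarge both.

Run:
```python
from h import *
t=cv2.imread('pics/top0.png')[205:345,310:510];s=cv2.imread('pics/side0.png')[215:365,250:450]
cv2.imwrite('pics/c1.png',cv2.resize(t,None,fx=4,fy=4,interpolation=2));cv2.imwrite('pics/c2.png',cv2.resize(s,None,fx=4,fy=4,interpolation=2))
```

```text
(no output)
```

View pics/c1.png

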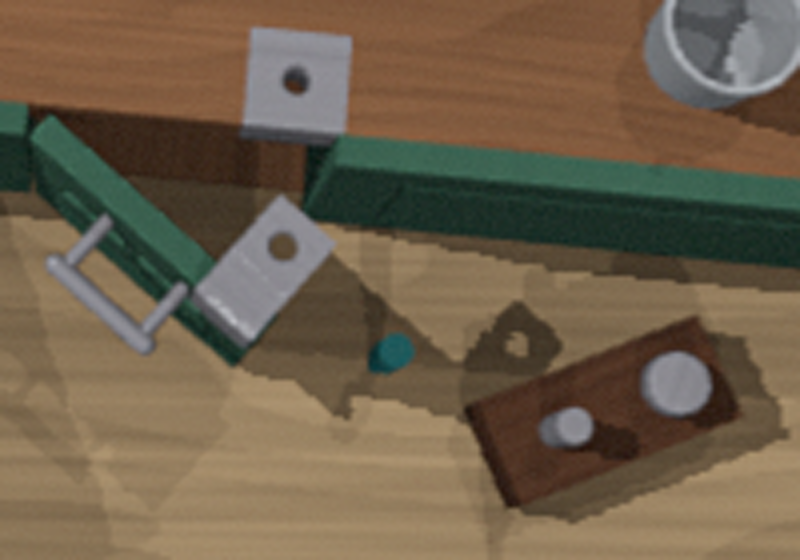

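View pics/c2.png

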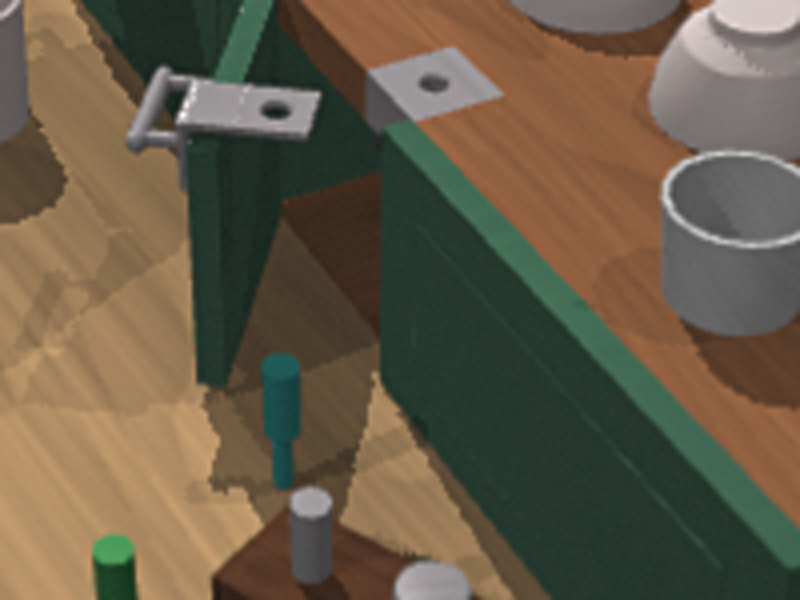

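```bash
cat > tri.py <<'E'
from h import *
def ld(n): return dict(np.load(n+'.npz'))
def tri(a,ua,b,ub):
    A=[];B=[]
    o1,d1=ray(a,ua);o2,d2=ray(b,ub)
    d1/=np.linalg.norm(d1);d2/=np.linalg.norm(d2)
    P=np.eye(3)-np.outer(d1,d1);Q=np.eye(3)-np.outer(d2,d2)
    x=np.linalg.solve(P+Q,P@o1+Q@o2)
    return x,np.linalg.norm(P@(x-o1))
E
python3 - <<'E'
from tri import *
t,s=ld('top'),ld('side')
T=lambda u,v:(310+u/4-.4,205+v/4-.4); S=lambda u,v:(250+u/4-.4,215+v/4-.4)
np.set_printoptions(precision=4,suppress=True)
P={'hole':((295,81),(433,83),.16),'eye':((283,246),(276,110),.17),'pintop':((574,425),(311,502),.122),'stop':((677,384),(433,578),.108),'hA':((52,262),(165,75),.128),'hB':((148,346),(138,143),.128),'turq':((397,347),(281,364),.08)}
for k,(a,b,z) in P.items(): print(k,*tri(t,T(*a),s,S(*b)),onz(t,T(*a),z),onz(s,S(*b),z))
for uv in((335,138),(800,180),(30,105)): print(onz(t,T(*uv),.16))
for uv in((157,217),(558,259)): print(onz(t,uv,.16))
print('hinge-side green',onz(t,T(48,116),.16),onz(t,T(236,360),.16))
for uv in((470,405),(698,317),(740,410),(510,507)): print('rest',onz(t,T(*uv),.044))
E
```

```text
hole [ 0.5958 -0.0889  0.1587] 0.00010530118383536421 [ 0.5954 -0.0887  0.16  ] [ 0.5948 -0.0906  0.16  ]
eye [ 0.5111 -0.0812  0.1688] 0.00011246988055947055 [ 0.5111 -0.0812  0.17  ] [ 0.5102 -0.0827  0.17  ]
pintop [ 0.4335 -0.2395  0.0835] 3.959844159941448e-05 [ 0.4308 -0.2301  0.122 ] [ 0.4132 -0.2736  0.122 ]
stop [ 0.4573 -0.2969  0.0744] 0.0011235007594019308 [ 0.4531 -0.2863  0.108 ] [ 0.4398 -0.3237  0.108 ]
hA [0.5083 0.0304 0.1274] 0.00034482548059732983 [0.5079 0.0305 0.128 ] [0.5082 0.0296 0.128 ]
hB [ 0.4669 -0.0182  0.1284] 0.0005961186372533909 [ 0.4663 -0.018   0.128 ] [ 0.4677 -0.0178  0.128 ]
turq [ 0.4724 -0.1496  0.0783] 0.0007376594776151925 [ 0.4729 -0.1496  0.08  ] [ 0.4706 -0.1511  0.08  ]
[ 0.5668 -0.1082  0.16  ]
[ 0.549  -0.3358  0.16  ]
[0.5813 0.0423 0.16  ]
[0.6051 0.3623 0.16  ]
[ 0.5316 -0.4292  0.16  ]
hinge-side green [0.5759 0.0333 0.16  ] [ 0.4568 -0.0592  0.16  ]
rest [ 0.4462 -0.1939  0.044 ]
rest [ 0.4954 -0.3185  0.044 ]
rest [ 0.4456 -0.3385  0.044 ]
rest [ 0.3926 -0.2138  0.044 ]
```

Request:
arm_command --travel '[[0.0, 0.0, 0.12], [0.02, -0.12, 0.2], [0.03, -0.24, 0.2], [0.04, -0.36, 0.2], [0.05, -0.46, 0.2], [0.1, -0.56, 0.2], [0.18, -0.66, 0.2], [0.26, -0.76, 0.2], [0.32, -0.84, 0.2], [0.38, -0.92, 0.2], [0.4, -0.96, 0.2], [0.4, -0.96, 0.2], [0.4, -0.96, 0.2], [0.4, -0.96, 0.2], [0.4, -0.96, 0.2]]' --delta_rot '[[0, 0, 0], [0, 0, 0], [0, 0, 0], [0, 0, 0], [0, 0, 0], [0, 0, 0], [0, 0, 0], [0, 0, 0], [0, 0, 0], [0, 0, 0], [0, 0, 0], [0, 0, 0], [0, 0, 0], [0, 0, 0], [0, 0, 0]]' --grip 0 --newtons 20

```text
time_s: 2.02
tcp_pos: [0.3757, 0.1722, 0.3177]
eef_rot: [180.0, 0.0, -15.0]
contact_force: [0.3, 0.2, 0.7]
gripper_width: 0.0004
gripper_force: 0.0
```

Request:
arm_command --travel '[[0.06, -0.1, 0], [0.12, -0.2, 0], [0.148, -0.274, 0], [0.148, -0.274, 0], [0.148, -0.274, -0.1], [0.148, -0.274, -0.2], [0.148, -0.274, -0.3], [0.148, -0.274, -0.37], [0.148, -0.274, -0.37], [0.148, -0.274, -0.37], [0.148, -0.274, -0.37]]' --delta_rot '[[0, 0, 0], [0, 0, 0], [0, 0, 0], [0, 0, 0], [0, 0, 0], [0, 0, 0], [0, 0, 0], [0, 0, 0], [0, 0, 0], [0, 0, 0], [0, 0, 0]]'

```text
time_s: 3.4
tcp_pos: [0.4511, 0.0354, 0.1345]
eef_rot: [-179.9, -0.1, -15.1]
contact_force: [0.0, -1.0, -1.2]
gripper_width: 0.0008
gripper_force: 0.0
```

Request:
arm_command --travel '[[0.01, -0.013, 0], [0.02, -0.026, 0], [0.03, -0.039, 0], [0.04, -0.052, 0], [0.05, -0.065, 0], [0.06, -0.078, 0], [0.07, -0.091, 0], [0.08, -0.104, 0], [0.09, -0.117, 0], [0.1, -0.126, 0], [0.1, -0.126, 0], [0.1, -0.126, 0]]' --delta_rot '[[0, 0, 0], [0, 0, 0], [0, 0, 0], [0, 0, 0], [0, 0, 0], [0, 0, 0], [0, 0, 0], [0, 0, 0], [0, 0, 0], [0, 0, 0], [0, 0, 0], [0, 0, 0]]'

```text
time_s: 4.9
tcp_pos: [0.4999, -0.0284, 0.1327]
eef_rot: [180.0, 0.0, -15.1]
contact_force: [-0.3, 0.1, 0.5]
gripper_width: 0.0001
gripper_force: 0.0
```

Run:
```python
from h import *
a=cap('top')['img'][195:345,310:510];b=cap('side')['img'][195:345,230:430]
im=np.vstack([cv2.resize(x,None,fx=2,fy=2,interpolation=2) for x in(a,b)])
cv2.imwrite('pics/d1.png',im[:,:,::-1])
```

```text
(no output)
```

View pics/d1.png

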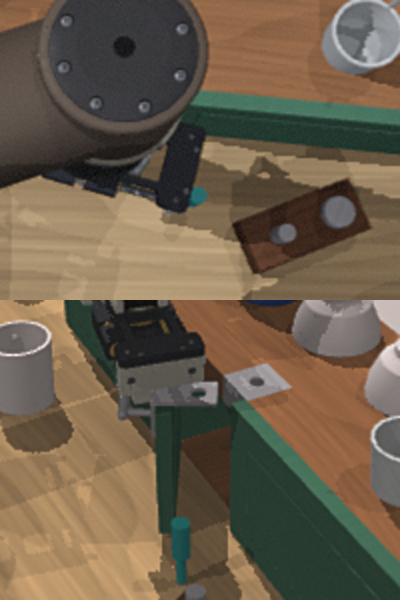

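The door has partly closed: its eye in the side view is now near (330,241), and the gripper is behind the handle. I'll keep pushing.

Request:
arm_command --travel '[[0.004, -0.001, 0], [0.008, -0.002, 0], [0.012, -0.004, 0], [0.016, -0.006, 0], [0.02, -0.008, 0], [0.02, -0.008, 0], [0.02, -0.008, 0]]' --delta_rot '[[0, 0, 0], [0, 0, 0], [0, 0, 0], [0, 0, 0], [0, 0, 0], [0, 0, 0], [0, 0, 0]]'

```text
time_s: 5.88
tcp_pos: [0.5102, -0.0324, 0.1328]
eef_rot: [-180.0, -0.0, -15.1]
contact_force: [-0.9, 0.2, -0.6]
gripper_width: 0.0002
gripper_force: 0.0
```

```bash
cat > eye.py <<'E'
# find the tongue eye in the side view by projecting it for door angles: print best guess via dark-blob search
from tri import *
H=np.array([.5661,.0443]);hole=np.array([.5956,-.0893])
def eyeat(a):
    d=hole-H;c,s=np.cos(-a),np.sin(-a); return np.r_[H+np.array([[c,-s],[s,c]])@d,.170]
c=cap('side');g=cv2.cvtColor(c['img'],cv2.COLOR_RGB2GRAY)
for a in np.arange(0,.66,.04):
    u=proj(c,eyeat(a))[0]; print(round(a,2),u.round(1),g[int(round(u[1])),int(round(u[0]))])
cv2.imwrite('pics/e.png',cv2.resize(c['img'][205:280,290:390,::-1],None,fx=5,fy=5,interpolation=2))
E
python3 eye.py; python3 -c "
from h import *;print(r.get_state()['contact_force'])"
```

```text
0.0 [357.9 230.7] 144
0.04 [356.  231.7] 163
0.08 [353.9 232.7] 145
0.12 [351.7 233.7] 142
0.16 [349.5 234.6] 159
0.2 [347.2 235.5] 164
0.24 [344.8 236.3] 140
0.28 [342.3 237.1] 148
0.32 [339.8 237.8] 145
0.36 [337.2 238.5] 76
0.4 [334.6 239.1] 68
0.44 [331.9 239.7] 56
0.48 [329.2 240.2] 99
0.52 [326.4 240.6] 81
0.56 [323.6 241. ] 80
0.6 [320.8 241.3] 81
0.64 [317.9 241.6] 99
[ 0.30584214  0.0734838  -0.58631284]
```

View pics/e.png

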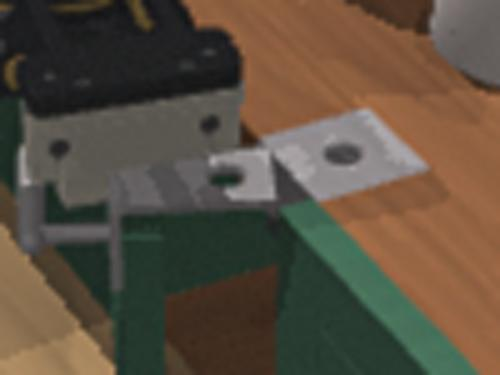

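The eye is at about (335.6,240.4), so the door is still about 0.39 rad open. I need to know where the fingertips are relative to the bar, so I'll use the wrist view.

Run:
```python
from tri import *
s=ld('side'); print(onz(s,(335.6,240.4),.17), proj(s,[[.510,-.032,.114],[.51,-.032,.16]]))
e=onz(s,(290+25/5,205+243/5),.128);print('bar near end',e)
w=cap('wrist','w1.png')
print(proj(w,[[.510,-.032,.114],[.4986,-.0111,.128],[.485,-.038,.128],[.512,.0156,.128]]))
```

```text
[ 0.54056985 -0.09494623  0.17      ] [[306.308932   253.07731655]
 [305.59453054 234.06994322]]
bar near end [ 0.4808214  -0.03912474  0.128     ]
[[313.67378073 275.74724745]
 [282.7574742  313.00682611]
 [335.45317044 322.64530883]
 [229.73218391 303.18062971]]
```

View pics/w1.png

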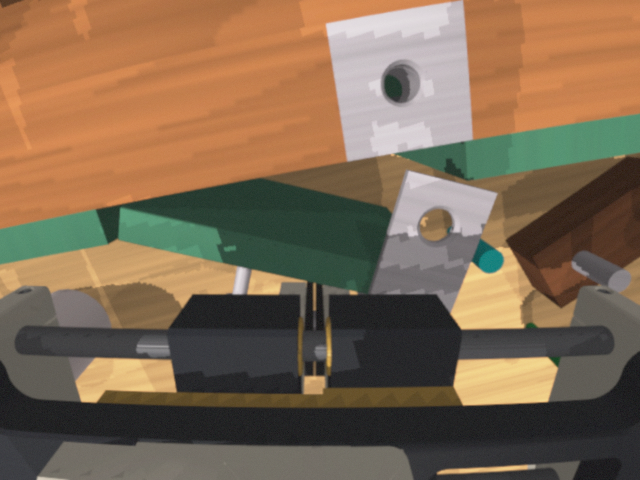

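The fingertips turn out to be inside the handle, between the bar and the door face. The far standoff is at (243,280) and the fingers are at (310,290). Force is near zero, so I can keep pushing the face and turn with the door.

Request:
arm_command --travel '[[0.006, -0.002, 0], [0.012, -0.005, 0], [0.018, -0.008, 0], [0.024, -0.01, 0], [0.03, -0.012, 0], [0.036, -0.014, 0], [0.042, -0.016, 0], [0.048, -0.018, 0], [0.048, -0.018, 0], [0.048, -0.018, 0]]' --delta_rot '[[0, 0, 0.01], [0, 0, 0.02], [0, 0, 0.03], [0, 0, 0.04], [0, 0, 0.05], [0, 0, 0.06], [0, 0, 0.07], [0, 0, 0.09], [0, 0, 0.09], [0, 0, 0.09]]'

```text
time_s: 7.22
tcp_pos: [0.5342, -0.0413, 0.1328]
eef_rot: [-180.0, -0.0, -7.0]
contact_force: [0.2, -0.1, -0.6]
gripper_width: 0.0006
gripper_force: 0.0
```

```bash
python3 eye.py|head -0
python3 - <<'E'
from tri import *
s=ld('side')
e=cv2.imread('pics/e.png');cap('wrist','w2.png');w=cv2.imread('pics/w2.png')[40:340,150:550]
cv2.imwrite('pics/f.png',np.vstack([cv2.resize(e,(400,300)),w]))
E
```

```text
Exception ignored on flushing sys.stdout:
BrokenPipeError: [Errno 32] Broken pipe
```

View pics/f.png

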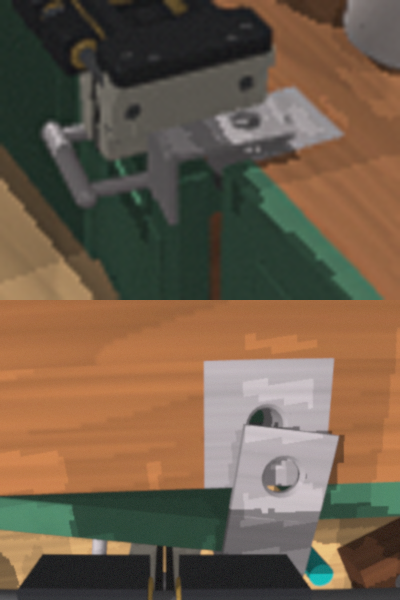

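The door is nearly shut, about 0.13 rad open, with the eye at about (351,235) in the side view. I'll push on gently.

Request:
arm_command --travel '[[0.004, -0.001, 0], [0.008, -0.002, 0], [0.012, -0.003, 0], [0.016, -0.004, 0], [0.02, -0.005, 0], [0.02, -0.005, 0], [0.02, -0.005, 0]]' --delta_rot '[[0, 0, 0], [0, 0, 0.01], [0, 0, 0.02], [0, 0, 0.02], [0, 0, 0.02], [0, 0, 0.02], [0, 0, 0.02]]'

```text
time_s: 8.2
tcp_pos: [0.5441, -0.0439, 0.1328]
eef_rot: [-180.0, -0.0, -5.2]
contact_force: [0.4, 0.6, 0.5]
gripper_width: 0.0006
gripper_force: 0.0
```

Request:
arm_command --travel '[[0.002, 0, 0], [0.004, 0, 0], [0.004, 0, 0], [0.004, 0, 0]]' --delta_rot '[[0, 0, 0], [0, 0, 0], [0, 0, 0], [0, 0, 0]]'

```text
time_s: 8.7
tcp_pos: [0.5461, -0.0438, 0.1328]
eef_rot: [-180.0, -0.0, -5.2]
contact_force: [-0.8, -0.2, -0.2]
gripper_width: 0.0005
gripper_force: 0.1
```

Request:
arm_command --travel '[[0.002, 0, 0], [0.004, 0, 0], [0.004, 0, 0]]' --delta_rot '[[0, 0, 0], [0, 0, 0], [0, 0, 0]]'

```text
time_s: 9.07
tcp_pos: [0.5481, -0.0439, 0.1327]
eef_rot: [-180.0, -0.0, -5.2]
contact_force: [-0.0, -0.9, 0.3]
gripper_width: 0.0003
gripper_force: 0.1
```

Request:
arm_command --travel '[[0.002, 0, 0], [0.004, 0, 0], [0.004, 0, 0]]' --delta_rot '[[0, 0, 0], [0, 0, 0], [0, 0, 0]]'

```text
time_s: 9.45
tcp_pos: [0.5486, -0.044, 0.1325]
eef_rot: [180.0, 0.1, -5.2]
contact_force: [-6.3, 1.6, 3.7]
gripper_width: 0.0003
gripper_force: 3.1
```

Run:
```python
from tri import *
s=cap('side');w=cap('wrist')
# wrist: predicted px of hole & eye at shut
print(proj(w,[.5956,-.0893,.17]),proj(s,[.5956,-.0893,.17]),r.get_state()['contact_force'])
a=cv2.resize(s['img'][205:255,320:400],(400,250),interpolation=2);b=cv2.resize(w['img'][40:290,200:600],(400,250))
cv2.imwrite('pics/g.png',np.vstack([a,b])[:,:,::-1])
```

```text
[[420.8994578  213.95440503]] [[357.94500967 230.66160983]] [-5.20462151  0.57868037  3.83303697]
```

View pics/g.png

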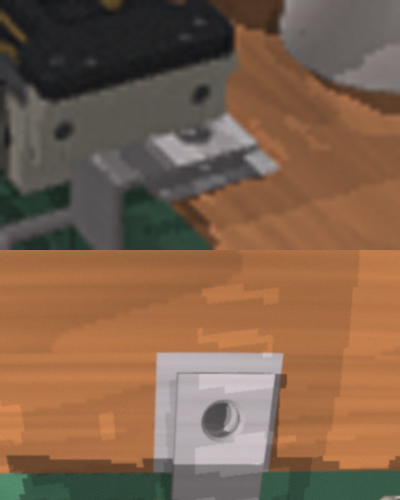

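The door is against its stop: 6 N, with the eye over the hole at wrist pixel (421,208). I'll press a touch more, hold, then back off and lift.

Request:
arm_command --travel '[[0.002, 0, 0], [0.002, 0, 0], [0.002, 0, 0], [-0.004, 0, 0], [-0.004, 0, 0], [-0.004, 0, 0.1], [-0.004, 0, 0.2], [-0.004, 0, 0.3], [-0.004, 0, 0.3], [-0.004, 0, 0.3]]' --delta_rot '[[0, 0, 0], [0, 0, 0], [0, 0, 0], [0, 0, 0], [0, 0, 0], [0, 0, 0], [0, 0, 0], [0, 0, 0], [0, 0, 0], [0, 0, 0]]'

```text
time_s: 10.8
tcp_pos: [0.5481, -0.0437, 0.2825]
eef_rot: [-180.0, -0.0, -5.2]
contact_force: [-0.7, -0.1, -0.2]
gripper_width: 0.0004
gripper_force: 0.0
```

Run:
```python
from tri import *
w=ld('wrist');print('wrist old eye',onz(w,(421,208),.17))
t=ld('top');s=cap('side');t=cap('top');
b=cv2.resize(s['img'][205:255,320:400],(800,500),interpolation=2)
cv2.imwrite('pics/k.png',b[:,:,::-1])
print(proj(s,[.5956,-.0893,.17]))
```

```text
wrist old eye [ 0.59794626 -0.08933643  0.17      ]
[[357.94500967 230.66160983]]
```

View pics/k.png

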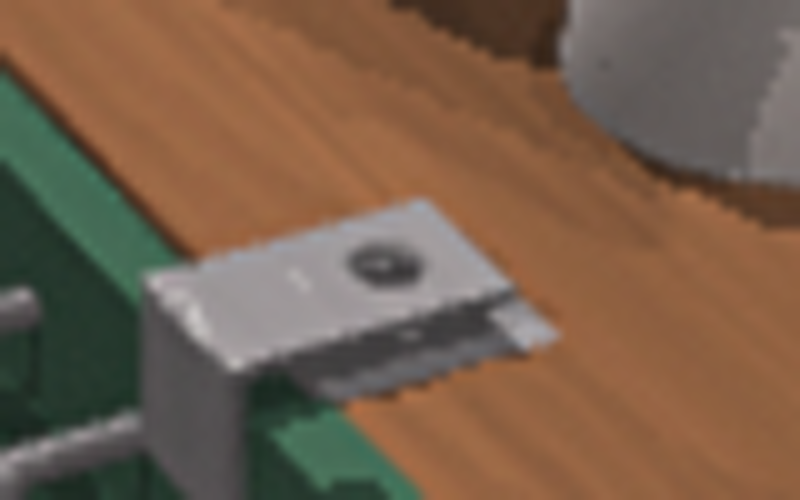

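The eye is at side pixel (358.2,231.1), within half a pixel of the predicted shut position (357.9,230.7), so the door is shut. Next is the pin.

Request:
arm_command --travel '[[-0.06, -0.1, 0], [-0.12, -0.2, 0], [-0.18, -0.3, 0], [-0.228, -0.392, 0], [-0.228, -0.392, -0.1], [-0.228, -0.392, -0.2], [-0.228, -0.392, -0.2], [-0.228, -0.392, -0.2], [-0.228, -0.392, -0.2]]' --delta_rot '[[0, 0, 0], [0, 0, -0.05], [0, 0, -0.1], [0, 0, -0.15], [0, 0, -0.167], [0, 0, -0.167], [0, 0, -0.167], [0, 0, -0.167], [0, 0, -0.167]]' --grip 0.42

```text
time_s: 12.02
tcp_pos: [0.4354, -0.24, 0.1847]
eef_rot: [-180.0, -0.2, -20.2]
contact_force: [0.6, -0.2, 0.9]
gripper_width: 0.0366
gripper_force: 0.0
```

Run:
```python
from tri import *
w=cap('wrist','w3.png');t=cap('top');s=r.get_state();print(s['tcp_pos'],s['eef_rot'],s['gripper_width'])
u=proj(w,[[.4335,-.2395,.084],[.4335,-.2395,.044]]);print(u)
g=cv2.cvtColor(w['img'],cv2.COLOR_RGB2GRAY).astype(int);sat=w['img'].max(2).astype(int)-w['img'].min(2)
x,y=u[0].round().astype(int)
for yy in range(y-40,y+41,5): print(yy,' '.join('%3d'%g[yy,xx] if sat[yy,xx]<25 else ' . ' for xx in range(x-50,x+51,5)))
print(x)
# eye in side/top pictures: blob centroid of dark pixels
for n,c,z in(('side',ld('side'),.17),('top',t,.17)):
    g=cv2.cvtColor(c['img'],cv2.COLOR_RGB2GRAY);u=proj(c,[.5958,-.0893,z])[0];x,y=u.round().astype(int)
    p=g[y-4:y+5,x-5:x+6].astype(float);wt=np.clip(130-p,0,None)
    Y,X=np.mgrid[y-4:y+5,x-5:x+6];m=((X*wt).sum()/wt.sum(),(Y*wt).sum()/wt.sum());print(n,u,m,onz(c,m,z));print(p.astype(int))
```

```text
[ 0.43500534 -0.23987533  0.18427446] [-1.79975343e+02 -1.47213526e-01 -2.02132680e+01] 0.03690493406598409
[[314.47432076 236.25486496]
 [314.48498123 223.09042747]]
196  .   .   .   .   .   .   .   .   .   .   .   .   .   .   .   .   .   .   .   .  183
201  .   .   .   .   .   .   .   .   .   .   .   .   .   .   .   .   .   .   .   .   . 
206  .   .   .   .   .   .   .   .   .   .   .   .   .   .   .   .   .   .   .   .   . 
211  .   .   .   .   .   .   .   .   .   .   .   .   .   .   .   .   .   .   .   .   . 
216  .   .   .   .   .   .   .   .   .   95  82  77  .   .   .   .   .   .   .   .   . 
221  .   .   .   .   .   .   .   .   .   98  78  79  63  .   .   .   .   .   .   .   . 
226  .   .   .   .   .   .   .   .   .  142 175 147  69  .   .   .   .   .   .   .   . 
231  .   .   .   .   .   .   .   .  135 178 178 180 151  .   .   .   .   .   .   .   . 
236  .   .   .   .   .   .   .   .  166 183 182 181 177  .   .   .   .   .   .   .   . 
241  .   .   .   .   .   .   .   .   .  185 184 183 141  .   .   .   .   .   .   .   . 
246  .   .   .   .   .   .   .   .   .   .  142  .   
[... 883 characters left out ...]
 158]
 [155 133  88  90  97 109  72  73  82 126 152]
 [156 155 115  76  64  67  61  62  76 137 155]
 [154 156 155 135  99  95  97 107 125 159 156]
 [152 154 156 157 158 159 160 157 159 162 161]
 [152 153 153 155 158 160 161 162 156 159 156]]
top [384.19241282 223.44058286] (np.float64(384.0223162193699), np.float64(222.85793465577595)) [ 0.5969722  -0.08897674  0.17      ]
[[57 56 56 52 56 56 49 53 57 50 50]
 [57 57 55 55 59 58 57 57 56 59 57]
 [58 63 60 61 57 58 54 58 57 58 57]
 [58 61 59 60 57 58 60 61 61 56 61]
 [62 62 63 61 61 60 60 62 62 60 56]
 [59 60 65 62 63 60 65 61 63 61 61]
 [66 65 63 65 64 65 64 62 64 62 65]
 [65 65 67 66 65 67 68 68 65 64 65]
 [69 65 66 63 68 63 68 65 64 66 66]]
```

The wrist view confirms the pin head at about (315,236), which matches the prediction. Descend and grip.

Request:
arm_command --travel '[[0, 0, -0.06], [0, 0, -0.12], [0, 0, -0.17], [0, 0, -0.2], [0, 0, -0.218], [0, 0, -0.218], [0, 0, -0.218], [0, 0, -0.218]]' --delta_rot '[[0, 0, 0], [0, 0, 0], [0, 0, 0], [0, 0, 0], [0, 0, 0], [0, 0, 0], [0, 0, 0], [0, 0, 0]]'

```text
time_s: 13.12
tcp_pos: [0.4345, -0.24, 0.0744]
eef_rot: [-180.0, -0.1, -20.2]
contact_force: [-0.7, -0.3, 0.4]
gripper_width: 0.0367
gripper_force: 0.0
```

Request:
arm_command --travel '[[0, 0, 0], [0, 0, 0], [0, 0, 0], [0, 0, 0], [0, 0, 0], [0, 0, 0]]' --delta_rot '[[0, 0, 0], [0, 0, 0], [0, 0, 0], [0, 0, 0], [0, 0, 0], [0, 0, 0]]' --grip 0 --newtons 25

```text
time_s: 13.88
tcp_pos: [0.4363, -0.2402, 0.0758]
eef_rot: [-180.0, -0.3, -20.2]
contact_force: [-1.6, 3.5, 16.3]
gripper_width: 0.0004
gripper_force: 7.9
```

The fingers closed on nothing and there's an upward force, so this was a miss. Checking the state.

Run:
```python
from tri import *
np.set_printoptions(precision=4,suppress=True)
st=r.get_state();print(r.tips_ahead);print({k:st[k] for k in('tcp_pos','contact_force','moment','gripper_width','gripper_force')})
s=cap('side','s4.png')
def lum(c,X,h,w,st=2):
    u=proj(c,X)[0];x,y=u.round().astype(int);print(u);g=cv2.cvtColor(c['img'],cv2.COLOR_RGB2HSV)
    for yy in range(y-h,y+h+1,st): print(yy,' '.join('%3d%s'%(g[yy,xx,2],('*' if g[yy,xx,1]<40 else '.')) for xx in range(x-w,x+w+1,st)))
print(proj(s,[[.4345,-.24,.055],[.4335,-.2395,.044],[.457,-.297,.072],[.4335,-.2395,.0]]))
lum(s,[.4335,-.2395,.064],34,28)
```

```text
0.019
{'tcp_pos': array([ 0.4363, -0.2402,  0.0758]), 'contact_force': array([-1.632 ,  3.53  , 16.3151]), 'moment': array([1.4681, 0.3484, 0.0404]), 'gripper_width': 0.0004049893455911792, 'gripper_force': 7.864586636424065}
[[328.154  351.8329]
 [327.579  356.3275]
 [357.0842 360.3724]
 [327.8098 373.5837]]
[327.47   348.1883]
314 204. 201. 203. 203.  29.  33*  32*  33*  32*  29*  38*  38*  30*  33*  32*  28*  28*  30*  30*  32*  30*  30*  28*  49.  32*  36*  39*  94.  32.
316 203. 203. 202. 208.  36*  35*  34*  33*  38.  32*  37*  38*  35*  30*  29*  29*  25*  28*  29*  27*  29*  30*  31* 101.  35*  37*  36*  51.  34*
318 205. 203. 203. 207.  74.  30*  42. 102. 103.  95.  33*  37*  36*  28*  29*  29*  29*  30*  31*  35*  38*  37*  37*  35*  36*  36*  37*  36*  38*
320 208. 206. 205. 206. 123.  23. 111.  73.  54*  67.  38*  37*  39*  36*  36*  38*  37*  37*  37*  38*  37*  37*  38*  35*  35*  37*  37*  35*  36*
322 210. 207. 206. 208. 209.  23.  99.  59*  51*  41*  37*  36*  36*  34*  36*  37*  36*  36*  37*  37*  37*  36*  37*  34*  37*  35*  38*  36*  35*
324 210. 210. 206. 206. 
[... 3745 characters left out ...]
 52.  54.  57.  59.  58.  59.  56.  57.  60.  61.  60.  63.  65.  56.  56.  57.  54.  53.  55.  82*  88*
376 152. 149. 123.  54.  55.  55.  55.  53.  54.  54.  52.  55.  59.  57.  57.  57.  56.  57.  60.  60.  62.  60.  56.  56.  54.  55.  55.  51.  63.
378 158. 152. 162. 111.  85.  55.  54.  54.  55.  54.  53.  53.  52.  57.  56.  58.  59.  57.  55.  59.  60.  61.  61.  56.  56.  55.  57.  55.  56.
380 184. 177. 174. 143. 102.  99.  80.  56.  54.  53.  55.  54.  53.  51.  53.  54.  57.  57.  57.  56.  58.  59.  64.  63.  57.  61.  59.  59.  60.
382 184. 184. 175. 171.  95. 102. 107. 100.  70.  54.  55.  55.  54.  53.  53.  52.  53.  56.  57.  58.  56.  56.  56.  59.  65.  63.  63.  64.  65.
```

Run:
```python
from tri import *
np.set_printoptions(precision=1,suppress=True)
s=ld('side');w=cap('wrist','w5.png')
st=r.get_state();R=Ro.from_euler('xyz',st['eef_rot'],degrees=True).as_matrix();p=np.array(st['tcp_pos'])
pt=lambda x,y,z:p+R@np.array([x,y,z])/1000
for z in(-47,-74): print('body',z,proj(s,[pt(39,96.5,z),pt(-39,96.5,z),pt(39,-96.5,z),pt(-39,-96.5,z)]).tolist())
for z in(19,10,0,-8): print('tip',z,proj(w,[pt(0,0,z),pt(9.5,0,z),pt(-9.5,0,z)]).tolist(),proj(s,[pt(0,0,z)])[0])
print(proj(w,[[.4335,-.2395,.084],[.4335,-.2395,.044]]))
g=cv2.cvtColor(w['img'],cv2.COLOR_RGB2HSV)
for yy in range(180,320,5): print(yy,' '.join('%3d%s'%(g[yy,xx,2],('*' if g[yy,xx,1]<40 else '.')) for xx in range(265,366,4)))
```

```text
body -47 [[365.1787552321508, 360.58897253754276], [315.909114938942, 368.2473014422694], [339.2412365067869, 284.6878247031485], [297.3012057305405, 290.2942683290004]]
body -74 [[365.6093310879507, 348.14601979164087], [315.4502511559713, 355.77676432318816], [339.208903948617, 273.01861133677266], [296.6357752905594, 278.5774420826702]]
tip 19 [[314.1039590833381, 275.2310365345789], [314.11666507083885, 259.98196931399735], [314.09162229199734, 290.02102215030914]] [329.1 350.7]
tip 10 [[314.0874699460468, 281.8561472384172], [314.1004845515793, 266.03542306844474], [314.07485717880587, 297.1746966950444]] [329.  347.1]
tip 0 [[314.06736683554715, 289.93015382169773], [314.0807228408993, 273.4266729709194], [314.0544537067405, 305.8763672359877]] [329.  342.9]
tip -8 [[314.0497425855, 297.0057193110989], [314.0633657516997, 279.9167325309928], [314.0365992654086, 313.48685979589266]] [328.9 339.6]
[[314.7 302.1]
 [314.7 271.1]]
180 184. 184. 187. 189. 190. 194. 194. 197. 194. 193. 189. 188. 184. 186. 186. 192. 131.  72.  71.  59.  73.  76.  76.  79.  76.  69.
185 189. 190. 192. 1
[... 2897 characters left out ...]
 114*  98.  80.  80. 116. 219.
295  80.  50.  50.  53.  52*  47*  52*  47*  49* 109*  92*  31*  60*  33*  35*  99*  63*  51*  45*  48*  49*  49*  40.  54.  78.  79.
300  38*  37*  32*  34*  38.  35*  33*  34*  37* 102*  83*  33*  64*  30*  26* 101*  53*  37*  39*  34*  37*  36*  33*  31*  34*  36*
305  35*  35*  30*  33*  32*  32*  36*  35*  35* 101*  73*  30*  62*  31*  28. 100*  48*  34*  35*  39*  35.  37*  32*  34*  35*  36*
310  38*  31.  35*  37*  35*  35*  36*  36*  35* 108*  63*  35*  60*  33.  31*  98*  53*  36*  33*  33*  37*  36*  33*  37*  31*  32.
315  32*  36*  38.  34*  35*  33.  35.  34*  36* 105*  59*  30*  69.  30.  26*  98*  47*  37*  37*  35*  31.  38*  37*  32*  34*  35*
```

Both views agree that the real fingertips sit about 8 mm above the reported TCP height, so they closed on top of the head. I'll rise, reopen and re-measure the pin before going about 27 mm deeper.

Request:
arm_command --travel '[[0, 0, 0.05], [0, 0, 0.12], [0, 0, 0.218], [0, 0, 0.218], [0, 0, 0.218], [0, 0, 0.218]]' --delta_rot '[[0, 0, 0], [0, 0, 0], [0, 0, 0], [0, 0, 0], [0, 0, 0], [0, 0, 0]]'

```text
time_s: 14.72
tcp_pos: [0.4332, -0.2397, 0.1816]
eef_rot: [180.0, 0.1, -20.3]
contact_force: [0.3, 0.8, -0.7]
gripper_width: 0.0005
gripper_force: 0.0
```

Request:
arm_command --travel '[[0, 0, 0], [0, 0, 0], [0, 0, 0]]' --delta_rot '[[0, 0, 0], [0, 0, 0], [0, 0, 0]]' --grip 0.42

```text
time_s: 15.1
tcp_pos: [0.434, -0.2399, 0.1825]
eef_rot: [180.0, 0.0, -20.2]
contact_force: [0.4, -0.3, -0.3]
gripper_width: 0.0251
gripper_force: 0.0
```

Run:
```python
from tri import *
np.set_printoptions(precision=4,suppress=True)
w=cap('wrist','w6.png');st=r.get_state();print(st['tcp_pos'],st['contact_force'],st['gripper_width'])
def blob(c,X,h,lo):
    u=proj(c,X)[0];x,y=u.round().astype(int);hsv=cv2.cvtColor(c['img'],cv2.COLOR_RGB2HSV)
    m=((hsv[...,1]<40)&(hsv[...,2]>lo)).astype(np.uint8);k=np.zeros_like(m);k[y-h:y+h+1,x-h:x+h+1]=m[y-h:y+h+1,x-h:x+h+1]
    n,l,s,ce=cv2.connectedComponentsWithStats(k);i=1+np.argmax(s[1:,4]);print('pred',u,'blob',s[i],ce[i]);return ce[i]
m=blob(w,[.4335,-.2395,.084],22,135);print(onz(w,m,.084))
for f in('w3.png',):
    c=dict(w);c['img']=cv2.imread('pics/'+f)[:,:,::-1].copy();print(blob(c,[.4335,-.2395,.084],22,135))
s=cap('side');m=blob(s,[.4335,-.2395,.084],7,0);print('side',onz(s,m,.084))
```

```text
[ 0.434  -0.2399  0.1826] [ 0.8831  0.4183 -0.0255] 0.0287345432994365
pred [313.9941 234.9478] blob [304 223  23  22 394] [315.2081 233.7538]
[ 0.4341 -0.2408  0.084 ]
pred [313.9941 234.9478] blob [303 225  23  22 389] [314.3548 235.4756]
[314.3548 235.4756]
pred [327.3585 339.8558] blob [323 338  10  10  95] [327.4526 342.7263]
side [ 0.43   -0.2455  0.084 ]
```

Request:
arm_command --travel '[[0, -0.001, -0.08], [0, -0.001, -0.15], [0, -0.001, -0.2], [0, -0.001, -0.22], [0, -0.001, -0.24], [0, -0.001, -0.256], [0, -0.001, -0.272], [0, -0.001, -0.272], [0, -0.001, -0.272]]' --delta_rot '[[0, 0, 0], [0, 0, 0], [0, 0, 0], [0, 0, 0], [0, 0, 0], [0, 0, 0], [0, 0, 0], [0, 0, 0], [0, 0, 0]]'

```text
time_s: 16.32
tcp_pos: [0.4343, -0.2404, 0.047]
eef_rot: [-180.0, -0.0, -20.2]
contact_force: [0.1, 0.4, -0.1]
gripper_width: 0.0367
gripper_force: 0.0
```

Request:
arm_command --travel '[[0, 0, 0], [0, 0, 0], [0, 0, 0], [0, 0, 0]]' --delta_rot '[[0, 0, 0], [0, 0, 0], [0, 0, 0], [0, 0, 0]]' --grip 0 --newtons 25

```text
time_s: 16.82
tcp_pos: [0.4342, -0.2404, 0.0469]
eef_rot: [-180.0, -0.0, -20.2]
contact_force: [0.1, 0.8, 1.7]
gripper_width: 0.0174
gripper_force: 25.0
```

Gripped at 17.4 mm. Lift, and go to a staging point short of the eye.

Request:
arm_command --travel '[[0, 0, 0.08], [0, 0, 0.18], [0, 0, 0.28], [0, 0, 0.38], [0, 0, 0.42], [0.04, 0.06, 0.42], [0.09, 0.14, 0.42], [0.15, 0.22, 0.42], [0.2, 0.28, 0.42], [0.22, 0.3, 0.42], [0.22, 0.3, 0.42], [0.22, 0.3, 0.42], [0.22, 0.3, 0.42]]' --delta_rot '[[0, 0, 0], [0, 0, 0], [0, 0, 0], [0, 0, 0], [0, 0, 0], [0, 0, 0], [0, 0, 0], [0, 0, 0], [0, 0, 0], [0, 0, 0], [0, 0, 0], [0, 0, 0], [0, 0, 0]]'

```text
time_s: 18.45
tcp_pos: [0.5434, -0.0912, 0.2569]
eef_rot: [-180.0, -0.0, -20.3]
contact_force: [-0.2, 0.3, -1.5]
gripper_width: 0.0173
gripper_force: 25.0
```

Run:
```python
from tri import *
np.set_printoptions(precision=4,suppress=True)
st=r.get_state();print(st['tcp_pos'],st['gripper_width'],st['gripper_force'])
w=cap('wrist','w7.png');s=cap('side','s7.png');T=np.array(st['tcp_pos'])
g=cv2.cvtColor(w['img'],cv2.COLOR_RGB2GRAY);u=proj(w,[.596,-.0895,.17])[0];x,y=u.round().astype(int);print(u)
for yy in range(y-24,y+25,3): print(yy,' '.join('%3d'%g[yy,xx] for xx in range(x-24,x+25,3)))
print(x)
# pin shaft in side view, hsv
print(proj(s,[T+[0,0,-.041],T+[0,0,-.003]]))
hs=cv2.cvtColor(s['img'],cv2.COLOR_RGB2HSV);u=proj(s,T+[0,0,-.02])[0];x,y=u.round().astype(int)
for yy in range(y-12,y+17): print(yy,' '.join('%3d%s'%(hs[yy,xx,2],'*' if hs[yy,xx,1]<40 else '.') for xx in range(x-13,x+14)))
print(x)
```

```text
[ 0.5434 -0.0912  0.2569] 0.01727374211976314 24.994760155677795
[286.9917 174.8632]
151 178 176 172 175 181 172 174 171 172 173 192 194 196 195 192 128 127
154 183 189 194 193 191 179 172 173 172 175 193 194 195 194 192 138 125
157 192 191 190 192 196 191 176 175 176 172 180 191 190 189 189 161 127
160 191 195 197 197 197 193 176 172 170 167 170 186 188 189 189 182 123
163 196 197 197 193 190 190 169 126 125 144 165 183 190 191 192 190 129
166 194 193 191 190 189 164 112  65  56  63 121 176 193 194 194 195 150
169 187 187 189 190 186 124  73  61  57  52  52 141 192 193 189 185 168
172 191 193 194 194 176  95  71  64  48  45  46  98 178 187 190 191 188
175 191 193 193 195 174  97  75  75  66  56  58 113 191 191 193 195 193
178 191 195 192 193 182 114  94  83  84  82  82 161 193 193 194 192 193
181 184 187 188 189 191 164 114  99  95  96 135 175 191 190 191 190 187
184 190 190 190 193 194 193 179 144 140 156 170 185 188 188 188 187 187
187 193 191 192 194 193 193 190 189 185 185 187 188 190 189 190 188 190
190 192 189 189 191 191 188 187 188 187 189 192 189 191 189 189 187 186
193 193
[... 3590 characters left out ...]
.
221 111. 109. 110. 111. 112. 107.  62.  86. 148. 155. 158. 157. 156. 152. 152. 154. 158. 161. 156. 155. 156. 152. 149. 152. 155. 156. 158.
222 114. 109. 108. 108. 109. 111. 110.  61. 100. 146. 156. 158. 157. 155. 152. 151. 152. 152. 154. 155. 155. 155. 154. 151. 149. 151. 154.
223 114. 114. 109. 109. 108. 108. 110. 100.  63.  98. 148. 156. 158. 157. 153. 153. 154. 154. 155. 156. 158. 158. 156. 152. 150. 150. 149.
224  85. 113. 111. 110. 108. 108. 107. 109. 110.  73. 100. 148. 159. 159. 156. 154. 152. 154. 156. 155. 156. 158. 159. 156. 153. 150. 149.
225  60. 100. 113. 110. 109. 108. 109. 107. 109.  90.  73. 100. 148. 154. 159. 159. 155. 154. 155. 154. 151. 156. 158. 158. 156. 154. 154.
336
```

The pin hangs upright in the side view: shaft at about column 335.6 and tip at row 219, as predicted. In the wrist view the eye is at (287,173.2). Move over the eye.

Request:
arm_command --travel '[[0.03, 0, 0], [0.06, 0, 0], [0.09, 0, 0], [0.105, 0, 0], [0.105, 0, 0], [0.105, 0, -0.03], [0.105, 0, -0.062], [0.105, 0, -0.062], [0.105, 0, -0.062], [0.105, 0, -0.062]]' --delta_rot '[[0, 0, 0], [0, 0, 0], [0, 0, 0], [0, 0, 0], [0, 0, 0], [0, 0, 0], [0, 0, 0], [0, 0, 0], [0, 0, 0], [0, 0, 0]]'

```text
time_s: 19.8
tcp_pos: [0.5968, -0.0904, 0.2263]
eef_rot: [-180.0, -0.1, -20.2]
contact_force: [-0.1, -1.0, -1.5]
gripper_width: 0.0171
gripper_force: 25.0
```

Run:
```python
from tri import *
np.set_printoptions(precision=4,suppress=True)
P=[];
for i in range(3):
    P.append(np.array(r.get_state()['tcp_pos']));s=cap('side','s8.png')
print(np.array(P));T=np.mean(P,0)
print(proj(s,[T+[0,0,-.041],T+[0,0,-.003],[T[0],T[1],.17],[.5964,-.0898,.17]]))
hs=cv2.cvtColor(s['img'],cv2.COLOR_RGB2HSV)
for yy in range(205,238): print(yy,' '.join('%3d'%(hs[yy,xx,2]) for xx in range(348,370)))
```

```text
[[ 0.5968 -0.0904  0.2263]
 [ 0.5968 -0.0903  0.2263]
 [ 0.5967 -0.0903  0.2263]]
[[358.916  224.1244]
 [359.3407 207.2608]
 [358.7488 230.737 ]
 [358.4277 230.6611]]
205 148 147 147 151 153 155 150  77  95  96  97  99  97  96  97  97  97  99  98  97  98  95
206 151 146 146 149 151 154 149  86  78  96  97  97  98  98  98  99  96  96  96  94  95  95
207 156 151 147 146 148 150 133  84  84  95  95  93  89  86  85  85  89  84  83  85  93  97
208 158 155 150 148 147 149 147  92  86  84  84  75  72  67  65  79 124  99  93  88  89  93
209 157 156 154 150 147 146 150 132  95  86  85  79  70  66  79 115 147 149 146 101  95  89
210 154 156 156 152 148 145 146 150 148  80  77  75  72  75 131 151 147 147 150 151 147  98
211 156 154 156 156 151 149 146 149 146  90  84  71  68  71 133 154 149 145 142 148 152 149
212 158 153 152 154 154 152 148 145 126  87  84  81  70  78 152 157 152 147 143 140 146 150
213 154 159 153 152 151 154 152 149 142  88  86  81  71  79 150 152 151 151 146 143 140 144
214 151 155 159 154 147 151 152 151 143  89  85  81  72  80 149 148 148 152 151 145 143 138
215 156 151 1
[... 1402 characters left out ...]
  87  91  92  91 110 123 150 166 165 164 164 162 147 140
231 147 149 146 146 147 146 122  87  95 103 114  75  77  87 132 160 165 165 165 163 163 146
232 149 167 148 146 148 150 147 113  80  68  70  64  65  81 145 163 162 165 165 166 167 164
233 150 165 167 159 159 164 165 163 141 104 101 103 114 134 163 167 163 164 167 168 166 167
234 160 164 166 163 160 161 162 164 166 166 169 170 163 160 119 163 165 165 163 163 124 115
235 161 163 163 164 163 160 160 162 162 165 170 168 119 102  97 108 122 118  84  79  70  87
236 147 162 162 163 165 164 162 162 165 165 164 169 161  94  83  73  75  76  69  63  79 143
237 149 162 163 164 165 169 163 163 160 142 119 100  86  77  72  69  71  67  66  64  66  96
```

Pin axis is at column 359.0, the eye is at (358.0,231.1) and the pin's axis point at eye height is (358.7,230.7). Shift about 1 mm in -x and lower carefully.

Request:
arm_command --travel '[[-0.002, 0, 0], [-0.002, 0, 0], [-0.002, 0, -0.01], [-0.002, 0, -0.02], [-0.002, 0, -0.024], [-0.002, 0, -0.028], [-0.002, 0, -0.032], [-0.002, 0, -0.036], [-0.002, 0, -0.04], [-0.002, 0, -0.044]]' --delta_rot '[[0, 0, 0], [0, 0, 0], [0, 0, 0], [0, 0, 0], [0, 0, 0], [0, 0, 0], [0, 0, 0], [0, 0, 0], [0, 0, 0], [0, 0, 0]]'

```text
time_s: 21.2
tcp_pos: [0.5955, -0.0904, 0.2037]
eef_rot: [180.0, -0.0, -20.2]
contact_force: [-0.3, 0.4, -1.2]
gripper_width: 0.0172
gripper_force: 25.0
```

Request:
arm_command --travel '[[0, 0, -0.006], [0, 0, -0.012], [0, 0, -0.018], [0, 0, -0.024], [0, 0, -0.024]]' --delta_rot '[[0, 0, 0], [0, 0, 0], [0, 0, 0], [0, 0, 0], [0, 0, 0]]'

```text
time_s: 21.82
tcp_pos: [0.5953, -0.0904, 0.1914]
eef_rot: [180.0, 0.0, -20.2]
contact_force: [0.7, 0.7, -1.0]
gripper_width: 0.0176
gripper_force: 25.0
```

Request:
arm_command --travel '[[0, 0, -0.006], [0, 0, -0.012], [0, 0, -0.018], [0, 0, -0.024], [0, 0, -0.03], [0, 0, -0.034], [0, 0, -0.034]]' --delta_rot '[[0, 0, 0], [0, 0, 0], [0, 0, 0], [0, 0, 0], [0, 0, 0], [0, 0, 0], [0, 0, 0]]'

```text
time_s: 22.7
tcp_pos: [0.5954, -0.0904, 0.1746]
eef_rot: [180.0, 0.0, -20.2]
contact_force: [-0.6, 0.7, -2.0]
gripper_width: 0.0174
gripper_force: 25.0
```

Request:
arm_command --travel '[[0, 0, -0.002], [0, 0, -0.003], [0, 0, -0.003]]' --delta_rot '[[0, 0, 0], [0, 0, 0], [0, 0, 0]]'

```text
time_s: 23.08
tcp_pos: [0.5955, -0.0904, 0.1733]
eef_rot: [-180.0, -0.0, -20.2]
contact_force: [-0.4, -0.1, -1.7]
gripper_width: 0.0176
gripper_force: 25.0
```

Request:
arm_command --travel '[[0, 0, 0], [0, 0, 0], [0, 0, 0], [0, 0, 0], [0, 0, 0]]' --delta_rot '[[0, 0, 0], [0, 0, 0], [0, 0, 0], [0, 0, 0], [0, 0, 0]]' --grip 0.42

```text
time_s: 23.7
tcp_pos: [0.5955, -0.0904, 0.1733]
eef_rot: [-180.0, -0.0, -20.2]
contact_force: [0.2, 0.1, -0.3]
gripper_width: 0.0367
gripper_force: 0.0
```

Request:
arm_command --travel '[[0, 0, 0.03], [0, 0, 0.08], [0, 0, 0.16], [0, 0, 0.24], [-0.1, 0, 0.24], [-0.2, 0, 0.24], [-0.2, 0, 0.24], [-0.2, 0, 0.24]]' --delta_rot '[[0, 0, 0], [0, 0, 0], [0, 0, 0], [0, 0, 0], [0, 0, 0], [0, 0, 0], [0, 0, 0], [0, 0, 0]]'

```text
time_s: 24.7
tcp_pos: [0.496, -0.0904, 0.2947]
eef_rot: [-179.9, -0.1, -20.2]
contact_force: [0.4, 0.1, -0.4]
gripper_width: 0.0368
gripper_force: 0.0
```

Run:
```python
from tri import *
np.set_printoptions(precision=1,suppress=True)
s=cap('side','s9.png');print(proj(s,[[.5955,-.0903,.17],[.5955,-.0903,.21],[.5955,-.0903,.19]]))
hs=cv2.cvtColor(s['img'],cv2.COLOR_RGB2HSV)
for yy in range(204,240): print(yy,' '.join('%3d%s'%(hs[yy,xx,2],'*' if hs[yy,xx,1]<40 else '.') for xx in range(346,374)))
```

```text
[[358.2 230.9]
 [358.6 213.4]
 [358.4 222.3]]
204 131. 128. 128. 129. 130. 132. 130. 132. 135. 135. 122.  77.  72.  65.  66.  70.  67.  68.  70.  73.  76.  76.  75.  76.  77.  76.  75.  75.
205 135. 132. 128. 128. 129. 130. 131. 131. 130. 134. 137. 129. 122.  77.  71.  72.  67.  67.  67.  68.  73.  78.  77.  74.  78.  76.  75.  75.
206 138. 136. 131. 127. 128. 128. 131. 131. 130. 130. 136. 135. 133. 126. 120. 116.  77.  64.  66.  67.  69.  75.  77.  76.  74.  76.  78.  77.
207 137. 138. 136. 131. 128. 128. 129. 129. 131. 130. 130. 134. 137. 133. 130. 125. 118.  78.  73.  63.  66.  71.  76.  77.  77.  75.  76.  75.
208 135. 139. 138. 133. 131. 128. 127. 128. 129. 131. 128. 129. 132. 134. 133. 129. 128. 126. 124.  83.  77.  69.  72.  75.  76.  77.  75.  74.
209 137. 135. 135. 136. 134. 130. 127. 125. 127. 129. 130. 129. 128. 131. 134. 132. 129. 127. 128. 130. 128.  84.  77.  70.  73.  76.  76.  63.
210 142. 136. 134. 134. 136. 132. 128. 125. 126. 127. 127. 129. 129. 127. 130. 133. 132. 128. 126. 127. 130. 131. 126.  83.  77.  79.  77.  58.
211 135. 139. 136. 133. 136. 135. 130. 129. 12
[... 3429 characters left out ...]
158* 158* 160* 161* 157* 162* 156* 110*  96* 101* 102* 102*  98* 102*  98*  84*  89*  80*  78*  69*  85* 109* 127* 140* 135.
236 157* 159* 159* 158* 159* 160* 162* 160* 159* 163* 160* 109*  97* 100* 100*  88*  85*  74*  72*  72*  69*  62*  76* 139* 149* 146* 146* 141*
237 157* 158* 158* 159* 159* 161* 162* 165* 160* 160* 159* 138*  89*  80*  74*  74*  73*  69*  69*  68*  65*  63*  64*  94* 140* 152* 166* 162*
238 156* 159* 160* 162* 162* 160* 162* 160* 123* 114*  83*  75*  69*  69*  68*  70*  67*  65*  67*  70*  70*  70*  80*  94* 107* 159* 169* 166*
239 160* 158* 161* 160* 140* 119*  98*  81*  72*  73*  66*  66*  66*  65*  67*  67*  70*  70*  72*  85* 102* 102*  99*  96*  91* 109* 155* 156.
```

The head stands upright: its top is centred at about (358.4,213.8) against a predicted (358.6,213.4), and its base meets the tongue at row 233. The pin is seated, so I'll hand in.

```bash
python3 -c "
from h import *
print(close_job())"
```

```text
the job is handed in; nothing more can be done
None
```

The job is handed in: the door is shut and the pin stands through the eye into the hole with its head on the tongue and the gripper clear, as last measured in the side view; I was given no pass or fail result.

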